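# Fit a toy truck's wheel: spacer, washer, bushed wheel onto the axle

### The arm

A 7-joint arm with a two-finger parallel gripper is mounted at the origin on the work surface. World frame = base frame: x ahead of the robot, y to its left, z up, the work surface at z = 0. Lengths are in m, angles in rad, forces in N, time in s.
With the tool pointing down it reaches from about 0.4 to 0.85 m from the base axis. Payload 6.9 kg.
Tool frame: the origin (TCP) lies on the centre line of the jaws, within the pads' length; the fingertips stand 19 mm ahead of it and the grasp point (between the pads) is the TCP; z points along the fingers, y is the line along which they close (so a half turn about z gives the same grasp; the last joint's range is limited). The gripper opens to 85 mm and grips with 20 to 120 N. Pads are 22 mm wide; open, the fingers measure 114 mm over their backs; the gripper's body (76 mm by 85 mm) begins 54 mm behind the grasp point. The pads swing forward as they close: fully open they stand 13 mm farther back than shut.
Start: joints at [-1.093, 0.507, -0.238, 1.5, 0.126, 1.149, -0.155], TCP at [0.227, 0.582, 0.25] pointing down, gripper open.
Joint ranges: [-3.08, 3.08], [-0.24, 2.05], [-1.43, 1.35], [0, 2.5], [-1.52, 4.66], [0.17, 1.96], [-2.89, 2.89]. Speed limits (rad/s): [2.39, 2.39, 3.14, 3.14, 3.14, 3.14, 3.14].

### API

Orientations are given as a unit quaternion [x, y, z, w].
In Python, from cell import arm gives the robot as it stands. The module is installed in compiled form; this text tells all that it offers.
- The arm moves only by the tool drive_tool, never from a script. Its argument "steps" is a list of rows, each a list of 6 numbers: the shift along the tool's x, y, z in cm, then the turn, a rotation vector about the tool's x, y, z in degrees. In form: [[x, y, z, wx, wy, wz], ...]. A call has 1 to 20 rows; each row shifts and turns the commanded pose from where the row before left it, along the tool's axes as they then stand; what a row does not reach is not made up. A row lasts 1/8 s, in which the tool goes at most 62.5 mm and 10.7 degrees, less where a joint would pass 70% of its speed; a pose out of reach is approached as far as the arm can. A call is refused whole if a number of a shift passes 6.25 or a number of a turn 10.7, either way. A call with a gripper value outside its range is refused whole. "fingers" is the finger opening in cm, from 0 to 8.54, set as the call begins (left out, the last holds). The fingers move at their own pace and stop on an object; the grip force is fixed at half the most. Time passes only in rows, so rows that do not move let the fingers close. It gives the time, the measured TCP pose, the force, the opening and the grip force at its end, in the units of the state.
- arm.observe(): the state, without advancing time (a new reading comes with each control period).
- arm.camera(name): name is "scene" or "top"; returns the picture (400x640x3 uint8, red, green, blue); there is no depth.
- arm.camera_model(name): a dict with "mtx" (3x3 intrinsics, pixels), "k1" (the pictures are not rectified: a ray, as slopes to the right and down, at radius r is drawn at 1 + k1 r^2 times it, then the intrinsics apply), "world_to_cam" (4x4, takes a point from world to camera coordinates). Camera axes: x right, y up, looking along -z (the intrinsics and any distortion apply to the point x, -y, -z); pixel columns grow to the right and rows downward; lengths in m; the calibration is good to about 2 mm. A picture is of the moment at which its call begins. camera_model takes no time and is no camera call.
- arm.job_done(): hands the job in; it is judged then, once.
The state is a dict: "clock": time; "joint_positions": joint angles; "dq": joint speeds; "tau": joint torques, N m; "tcp_pos": TCP position; "ee_rot": TCP orientation; "wrist_force": force on the tool from outside, world axes, zero at the start; "torque": the same for the moment, N m; "gripper_width": finger opening in m; "grasp_force": force on a finger pad.
Only numpy, scipy, OpenCV 4.12 (cv2) and the standard library are available. Lean on these libraries where they do the work, as an engineer would, in place of code of your own. Each camera call takes 0.05 s, during which the arm holds its last target. There are 200 camera calls.

### The job

Put the wheel on the bare axle of the wooden toy truck: slide on first the spacer, then the steel washer, then the bushed wheel, pushing each one past the axle's spring balls and all the way down, so that they lie flat on one another without gaps and the balls keep the wheel on. The axle stands eccentrically in its sleeve, so look or feel for it, and press gently: never load the truck or its axle with more than 40 N. Let go of everything at the end and leave the other things on the bench where they are.

Things in the scene. Friction and masses are not known exactly. Their poses are not given: they have to be found in the camera images.
- axle_mark (a point): centre of a 29 mm round sleeve, flush in a flat 66 x 80 mm steel plate on the toy truck, 54 mm above the bench, where the spacer seats; z up, y along the truck. A 10 mm upright steel axle stands in the sleeve ECCENTRICALLY: always 7 mm off this point, in any direction, which is not told by this point's axes: find it by sight or feel. It is clamped and does not yield to side pushes.
- ball_level (a point): point straight above axle_mark, 41.5 mm above the plate: height of two spring balls in opposite sides of the bare axle, 14.5 mm over both, themselves in any direction. A 12.5 mm bore must be pushed over them with about 5 to 15 N, then slides freely. With all parts home the wheel's top is 38 mm above the plate, just under the balls, which keep it on.
- axle_end (a point): point straight above axle_mark, 56 mm above the plate: the height of the bare axle's top end, which has a 1.2 mm chamfer. The axle itself is 7 mm beside this point.
- done_axle (a point): top of the truck's other axle, 165 mm along +y from the mark, 56 mm above the plate's level; already fitted with spacer, washer and wheel (56 mm across, top 38 mm above the plate's level). An example; fixed.
- truck: wooden toy truck lying on its side, fixed: 285 mm long (from 45 mm before the mark to 240 mm past it along +y), 50 mm high as it lies, from 35 mm on the -x side of the mark to 110 mm on the +x side. Origin on the bench straight below axle_mark. It carries the bare axle.
- spacer_mid (a point): the spacer: thick wooden collar, 34 mm across, 16 mm tall, 25 g or so; bore 12.5 mm right through; lies flat on the bench, axis upright, may be taken across its rim from above in any direction. The point is at its centre, half-way up; z along its axis.
- washer_mid (a point): the washer: flat steel ring, 40 mm across, 6 mm thick, 50 g or so; bore 12.5 mm right through; lies flat on the bench, axis upright, may be taken across its rim from above in any direction. The point is at its centre, half-way up; z along its axis.
- wheel_mid (a point): the wheel: dark wooden wheel with a brass bushing in its bore, 56 mm across, 16 mm thick, 45 g or so; bore 12.5 mm right through; lies flat on the bench, axis upright, may be taken across its rim from above in any direction. The point is at its centre, half-way up; z along its axis. Either face may go down.
- blank: a bystander: plain light-wood disc without a hole, 50 mm across, 16 mm thick, lying flat; origin at its underside
- funnel: a bystander: small turned dark-wood smokestack, 32 mm wide at the top, 55 mm tall, upright; origin at its underside
- figure: a bystander: small light-wood peg figure, 24 mm wide, 58 mm tall, upright; origin at its underside
- tender: a bystander: wooden toy wagon body, 50 x 90 mm, up to 55 mm tall; origin at its underside
- glue: a bystander: white bottle, 50 mm across, about 120 mm tall, upright; origin at its underside
- mallet: a bystander: small hammer lying flat; origin at its underside
- driver: a bystander: screwdriver lying flat; origin at its underside
Mind the look-alikes: they are no part of the job. Leave any black or orange look-alike of the part that bears spacer_mid alone.

How it is judged:
On the way, in this order (a step that is already met when the one before it is completed fails the run):
1. the spacer is home on the axle, flat on the plate (horizontal distance between spacer_mid and axle_mark below 0.0105 m and z of spacer_mid in the frame of axle_mark between 0.006 and 0.01 m and angle between the z axis of spacer_mid and the z axis of axle_mark, either way round below 0.1 rad), for 0.2 s.
2. the washer is home on the axle, flat on the spacer (all of step 1 and horizontal distance between washer_mid and axle_mark below 0.0105 m and z of washer_mid in the frame of axle_mark between 0.017 and 0.021 m and angle between the z axis of washer_mid and the z axis of axle_mark, either way round below 0.1 rad), for 0.2 s.
3. the wheel is home on the axle, flat on the washer, under the spring balls (all of step 2 and horizontal distance between wheel_mid and axle_mark below 0.0105 m and z of wheel_mid in the frame of axle_mark between 0.0278 and 0.0322 m and angle between the z axis of wheel_mid and the z axis of axle_mark, either way round below 0.1 rad), for 0.2 s.
At the end, for the whole second after the job is handed in: Spacer, washer and wheel, in this order from the plate up, lie on the axle: their centres 8, 19 and 30 mm above the plate (each within 2 mm), within 10.5 mm of the mark sideways (the axle stands 7 mm from it), tilted less than 0.1 rad; nothing is held (all of step 3); the robot touches nothing.
It fails at once if the truck or its axle is loaded with more than 40 N (contact force between truck and anything else above 40 N).
It fails at once if a bystander is moved more than 30 mm (distance of any of blank, funnel, figure, tender, glue, mallet, driver from where it was at the start of the episode above 0.03 m).
It also fails if it takes over 72 s, if anything falls off the work surface, if the arm or the gripper's body presses on something with over 40 N, if the wrist force passes 120 N, or if a joint passes its speed limit or range.

## Working session

There is one attempt and no reset: what is moved stays moved. The work goes in short steps, Python scripts to look and compute and a tool call to move; the robot and the scene stay as the last step left them, time stands still between calls to the robot, and variables do not carry over. Pictures are saved under pics/ and viewed, at most 10 in all, crops included, and the job is handed in when it is done.

Besides the shell and the picture viewer there is one more tool, called after "Call:" in YAML: its name, and indented under it one key for each argument. drive_tool: Moves the arm, as the interface text tells. Its arguments: {"type":"object","properties":{"steps":{"type":"array"},"fingers":{"type":"number"}},"required":["steps"]}

```bash
mkdir -p pics; cat > h.py <<'E'
import numpy as np, cv2
from cell import arm
def ray(name,u,v):
    m=arm.camera_model(name);K=np.array(m["mtx"]);k=m["k1"];T=np.array(m["world_to_cam"])
    d=np.array([(u-K[0,2])/K[0,0],(v-K[1,2])/K[1,1]]);s=d.copy()
    for _ in range(30): s=d/(1+k*(s@s))
    R=T[:3,:3];o=-R.T@T[:3,3];return o,R.T@np.array([s[0],-s[1],-1])
def pix(name,u,v,z):
    o,d=ray(name,u,v);return o+d*(z-o[2])/d[2]
def proj(name,p):
    m=arm.camera_model(name);K=np.array(m["mtx"]);T=np.array(m["world_to_cam"])
    c=T[:3,:3]@np.array(p)+T[:3,3];s=np.array([c[0],-c[1]])/-c[2];s=s*(1+m["k1"]*(s@s))
    return K[0,0]*s[0]+K[0,2],K[1,1]*s[1]+K[1,2]
def save(name,f,box=None,sc=1):
    im=np.array(arm.camera(name))[:,:,::-1]
    if box: im=im[box[1]:box[3],box[0]:box[2]]
    cv2.imwrite("pics/"+f,cv2.resize(im,None,fx=sc,fy=sc,interpolation=cv2.INTER_CUBIC))
E
python3 - <<'E'
from h import *
s=arm.observe();print({k:np.round(v,3) for k,v in s.items()})
for n in("top","scene"):
    m=arm.camera_model(n);print(n,m); save(n,n+"0.png",sc=1.25)
E
```

```text
{'clock': np.float64(0.0), 'joint_positions': array([-1.093,  0.508, -0.238,  1.501,  0.126,  1.149, -0.155]), 'dq': array([ 0.001, -0.002,  0.001,  0.   , -0.001,  0.001,  0.001]), 'tau': array([ 0.0000e+00, -6.2058e+01, -2.1870e+00, -2.4966e+01,  1.3000e-02,
        1.2000e-02, -0.0000e+00]), 'tcp_pos': array([0.227, 0.582, 0.249]), 'ee_rot': array([ 0.185,  0.983, -0.001, -0.   ]), 'wrist_force': array([-0.039, -1.112, -0.45 ]), 'torque': array([0.023, 0.024, 0.009]), 'grasp_force': np.float64(0.0), 'gripper_width': np.float64(0.085)}
top {'mtx': array([[442.6700208 ,   0.        , 322.77648637],
       [  0.        , 442.6700208 , 196.93824557],
       [  0.        ,   0.        ,   1.        ]]), 'k1': -0.11448764856342455, 'world_to_cam': array([[ 0.00898793, -0.99994148,  0.0060205 , -0.0297691 ],
       [ 0.97967934,  0.0100119 ,  0.20032014, -0.55454223],
       [-0.20036869,  0.0040977 ,  0.979712  , -1.01124074],
       [ 0.        ,  0.        ,  0.        ,  1.        ]])}
scene {'mtx': array([[441.26681597,   0.        , 328.72898487],
       [  0.        , 441.26681597, 202.24388166],
       [  0.        ,   0.        ,   1.        ]]), 'k1': -0.021313605650032166, 'world_to_cam': array([[-0.13084005,  0.99115646, -0.02213057,  0.11392486],
       [-0.52793101, -0.05076182,  0.84776889,  0.21443914],
       [ 0.83914822,  0.12260554,  0.52990391, -1.57864332],
       [ 0.        ,  0.        ,  0.        ,  1.        ]])}
```

View pics/top0.png

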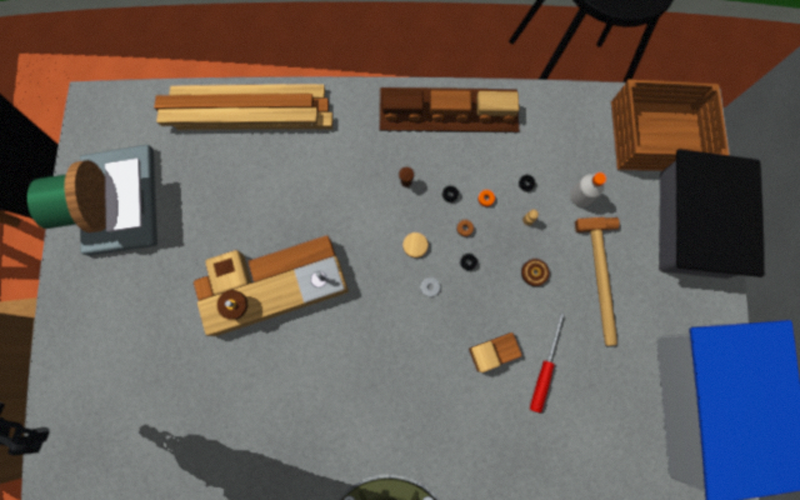

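View pics/scene0.png

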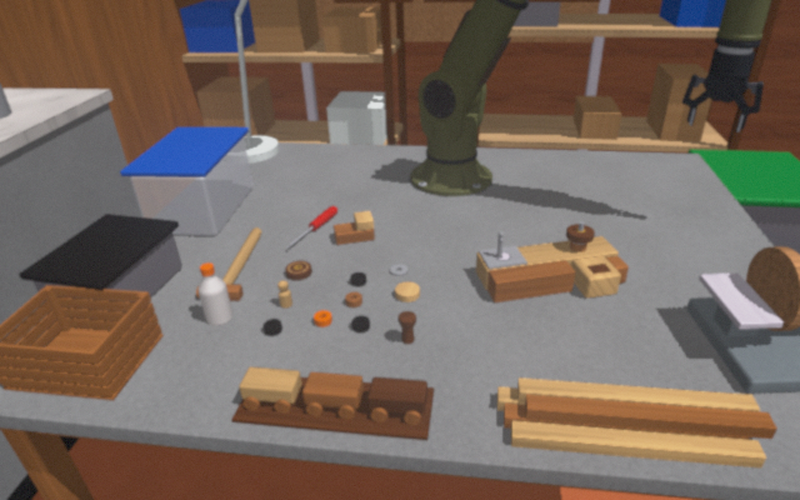

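The top view (in 800x500 pixels) shows these candidates:
- **Spacer:** brown ring at (465,228). The black rings at (451,194), (527,183) and (469,262), and the orange one at (487,198), are look-alikes.
- **Washer:** steel ring at (430,287).
- **Wheel:** dark disc with a brass bushing at (536,272). The plain light disc at (415,245) is the blank.
- **Bare axle:** on the plate near (320,280).

I'll confirm with enlarged crops.

```bash
python3 - <<'E'
from h import *
t=np.mean([np.array(arm.camera("top"))[:,:,::-1].astype(float) for _ in range(3)],0)
s=np.mean([np.array(arm.camera("scene"))[:,:,::-1].astype(float) for _ in range(3)],0)
np.save("t.npy",t);np.save("s.npy",s)
def crop(im,x,y,w,h,sc): return cv2.resize(np.clip(im[y:y+h,x:x+w],0,255).astype(np.uint8),None,fx=sc,fy=sc,interpolation=cv2.INTER_CUBIC)
cv2.imwrite("pics/parts.png",crop(t,330,165,120,90,6.5))
cv2.imwrite("pics/axle.png",np.hstack([crop(t,230,200,50,60,8),crop(s,375,180,50,60,8)]))
E
sed -i 's/x/x/' h.py
```

```text
(no output)
```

View pics/parts.png

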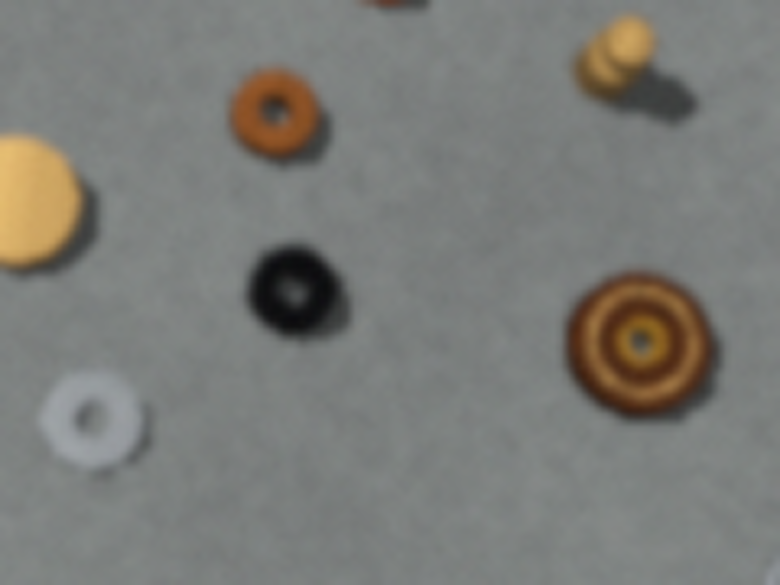

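View pics/axle.png

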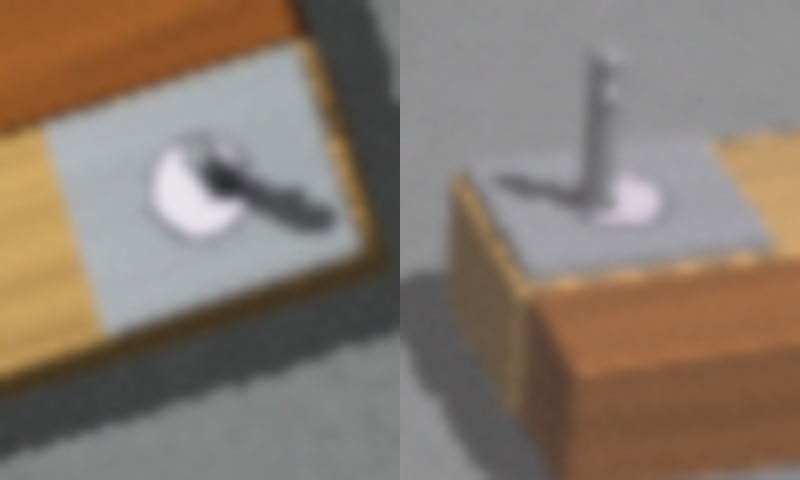

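Crop 1 shows the brown spacer at (276,113), the steel washer at (93,419) and the brass-bushed wheel at (641,345). The black ring at (295,291) is a look-alike. Crop 2 shows the sleeve centre at about (197,187) in the top view. The axle's top end is near (201,145) there and at about (608,55) in the scene view.

```bash
python3 - <<'E'
from h import *
t=np.load("t.npy");s=np.load("s.npy")
n=lambda x,y,ox,oy,sc:((x+.5)/sc-.5+ox,(y+.5)/sc-.5+oy)
for nm,x,y,z in(("spacer",276,113,.016),("spbore",277,109,.016),("washer",93,419,.006),("wheel",641,344,.016)):
    print(nm,np.round(pix("top",*n(x,y,330,165,6.5),z),4))
tc=lambda x,y:n(x,y,230,200,8); sc=lambda x,y:n(x-400,y,375,180,8)
print("sleeve top",pix("top",*tc(197,187),.054),"sleeve scene",pix("scene",*sc(618,200),.054))
print("plate corners",[np.round(pix("top",*tc(*c),.054),4) for c in((45,125),(302,40),(365,245),(108,335))])
print("axle end top",pix("top",*tc(201,145),.110),"scene",pix("scene",*sc(608,55),.110))
print("axle base top",pix("top",*tc(222,182),.054),"scene",pix("scene",*sc(597,203),.054))
print("cam",ray("top",0,0)[0],ray("scene",0,0)[0])
# scene image of same parts by colour
def cen(im,mask,box):
    x0,y0,x1,y1=box;m=np.zeros(mask.shape,bool);m[y0:y1,x0:x1]=mask[y0:y1,x0:x1]
    v,u=np.nonzero(m);return u.mean(),v.mean(),len(u),u.min(),u.max(),v.min(),v.max()
b,g,r=t[...,0],t[...,1],t[...,2]
for nm,m,box,z in(("spacer",r-b>40,(362,172,385,193),.016),("wheel",(r-b>25),(414,204,444,233),.014)):
    c=cen(t,m,box);print(nm,np.round(c,2),np.round(pix("top",c[0],c[1],z),4))
c=cen(t,b>g.mean()*0+150,(332,218,357,241));print("washer",np.round(c,2),np.round(pix("top",c[0],c[1],.006),4))
for p in((.0,.0),):pass
big=cv2.resize(np.clip(s[225:285,215:345],0,255).astype(np.uint8),None,fx=6,fy=6,interpolation=cv2.INTER_CUBIC);cv2.imwrite("pics/sparts.png",big)
E
```

```text
spacer [ 0.6029 -0.1488  0.016 ]
spbore [ 0.6045 -0.1492  0.016 ]
washer [ 0.4839 -0.078   0.006 ]
wheel [ 0.5132 -0.2887  0.016 ]
sleeve top [0.49007447 0.13910291 0.054     ] sleeve scene [0.49075034 0.13851482 0.054     ]
plate corners [array([0.5083, 0.1858, 0.054 ]), array([0.5351, 0.1091, 0.054 ]), array([0.4732, 0.0882, 0.054 ]), array([0.4454, 0.164 , 0.054 ])]
axle end top [0.49414294 0.12991677 0.11      ] scene [0.49631176 0.13178615 0.11      ]
axle base top [0.49167329 0.13164883 0.054     ] scene [0.4931779  0.13189685 0.054     ]
cam [ 0.34092014 -0.02007158  1.10198988] [1.45283074 0.09151838 0.65725566]
spacer [371.86 181.94 128.   366.   378.   176.   188.  ] [ 0.603  -0.1483  0.016 ]
wheel [427.92 217.42 369.   417.   439.   207.   228.  ] [ 0.5137 -0.2885  0.014 ]
washer [343.32 228.98 124.   336.   350.   223.   235.  ] [ 0.4841 -0.0766  0.006 ]
```

```bash
cat > go.py <<'E'
import sys;from h import *
from scipy.spatial.transform import Rotation as R
s=arm.observe();M=R.from_quat(s["ee_rot"]);p=np.array(s["tcp_pos"])
print("t",round(float(s["clock"]),2),"tcp",np.round(p,4),"yaw_y",np.round(np.degrees(np.arctan2(*M.as_matrix()[1::-1,1])),1),"tilt",np.round(M.as_matrix()[2],4)," q5-7",np.round(s["joint_positions"],2))
print("F",np.round(s["wrist_force"],1),"w",np.round(s["gripper_width"],4),"gf",np.round(s["grasp_force"],1))
for a in sys.argv[1:]:
    q=np.array([float(v) for v in a.split(",")]);print(a,"shift cm",np.round(100*M.inv().apply(q-p),2));p=q
E
python3 go.py .6035,-.1486,.12 .6035,-.1486,.022
```

```text
t 0.4 tcp [0.227  0.5822 0.2501] yaw_y 68.7 tilt [ 0.e+00 -3.e-04 -1.e+00]  q5-7 [-1.09  0.51 -0.24  1.5   0.13  1.15 -0.15]
F [0.  0.7 0.8] w 0.0855 gf 0.0
.6035,-.1486,.12 shift cm [-61.62 -54.41  13.03]
.6035,-.1486,.022 shift cm [-0.   0.   9.8]
```

Call:
drive_tool:
  steps:
    - [-3.42,-3.02,0.5,0,0,0]
    - [-3.42,-3.02,0.5,0,0,0]
    - [-3.42,-3.02,0.5,0,0,0]
    - [-3.42,-3.02,0.5,0,0,0]
    - [-3.42,-3.02,0.5,0,0,0]
    - [-3.42,-3.02,0.5,0,0,0]
    - [-3.42,-3.02,0.5,0,0,0]
    - [-3.42,-3.02,0.5,0,0,0]
    - [-3.42,-3.02,0.5,0,0,0]
    - [-3.42,-3.02,0.5,0,0,0]
    - [-3.42,-3.02,0.5,0,0,0]
    - [-3.42,-3.02,0.5,0,0,0]
    - [-3.42,-3.02,1,0,0,0]
    - [-3.42,-3.02,1,0,0,0]
    - [-3.42,-3.02,1,0,0,0]
    - [-3.42,-3.02,1,0,0,0]
    - [-3.42,-3.02,1,0,0,0]
    - [-3.42,-3.02,1,0,0,0]
    - [0,0,0,0,0,0]
  fingers: 5

```text
clock: 2.78
tcp_pos: [0.6033, -0.1525, 0.1291]
ee_rot: [0.188, 0.982, -0.001, -0.0]
wrist_force: [-0.8, 0.2, 0.8]
gripper_width: 0.05
grasp_force: 0.0
```

```bash
python3 go.py .6035,-.1486,.022
```

```text
t 2.77 tcp [ 0.6033 -0.1525  0.1291] yaw_y 68.4 tilt [ 1.0e-04 -2.3e-03 -1.0e+00]  q5-7 [ 0.26  0.61 -0.08  1.67  0.07  0.87  1.34]
F [-0.8  0.2  0.8] w 0.05 gf 0.0
.6035,-.1486,.022 shift cm [ 0.12  0.4  10.7 ]
```

Call:
drive_tool:
  steps:
    - [0.1,0.3,3,0,0,0]
    - [0,0,3,0,0,0]
    - [0,0,2.5,0,0,0]
    - [0,0,1,0,0,0]
    - [0,0,0,0,0,0]
    - [0,0,0,0,0,0]

```text
clock: 3.52
tcp_pos: [0.6039, -0.1446, 0.0364]
ee_rot: [0.185, 0.983, 0.0, 0.001]
wrist_force: [-0.2, 0.5, -0.1]
gripper_width: 0.05
grasp_force: 0.0
```

```bash
python3 go.py .6035,-.1486,.021
```

```text
t 3.52 tcp [ 0.6039 -0.1446  0.0364] yaw_y 68.7 tilt [-1.7e-03  3.0e-04 -1.0e+00]  q5-7 [ 0.24  0.73 -0.08  1.75  0.08  0.67  1.32]
F [-0.2  0.5 -0.1] w 0.05 gf 0.0
.6035,-.1486,.021 shift cm [-0.1  -0.39  1.54]
```

Call:
drive_tool:
  steps:
    - [-0.1,-0.4,0,0,0,0]
    - [0,0,1,0,0,0]
    - [0,0,0.5,0,0,0]
    - [0,0,0,0,0,0]
    - [0,0,0,0,0,0]

```text
clock: 4.15
tcp_pos: [0.6028, -0.1487, 0.0202]
ee_rot: [0.185, 0.983, 0.0, -0.0]
wrist_force: [-0.1, -0.3, -0.1]
gripper_width: 0.0499
grasp_force: 0.0
```

Call:
drive_tool:
  steps:
    - [0,0,0,0,0,0]
    - [0,0,0,0,0,0]
    - [0,0,0,0,0,0]
    - [0,0,0,0,0,0]
  fingers: 2.5

```text
clock: 4.65
tcp_pos: [0.603, -0.1488, 0.0208]
ee_rot: [0.185, 0.983, -0.0, 0.0]
wrist_force: [-0.6, -0.2, 5.8]
gripper_width: 0.0313
grasp_force: 59.4
```

Call:
drive_tool:
  steps:
    - [0,0,0,0,0,0]
    - [0,0,0,0,0,0]
    - [0,0,0,0,0,0]
    - [0,0,0,0,0,-10]
    - [0,0,0,0,0,-10]
    - [0,0,0,0,0,-10]
    - [0,0,0,0,0,-10]
    - [0,0,0,0,0,-10]
    - [0,0,0,0,0,-10]
    - [0,0,0,0,0,-10]
    - [0,0,0,0,0,-10]
    - [0,0,0,0,0,-10]
    - [0,0,0,0,0,0]
    - [0,0,0,0,0,0]
  fingers: 4.6

```text
clock: 6.4
tcp_pos: [0.6027, -0.1488, 0.0202]
ee_rot: [-0.563, 0.827, 0.0, -0.0]
wrist_force: [-0.2, -0.3, -0.5]
gripper_width: 0.0462
grasp_force: 0.0
```

```bash
python3 go.py .603,-.1488,.0205
```

```text
t 6.4 tcp [ 0.6027 -0.1488  0.0202] yaw_y 158.5 tilt [-0.e+00  3.e-04 -1.e+00]  q5-7 [ 0.51  0.79 -0.51  1.75  0.54  0.74  2.48]
F [-0.2 -0.3 -0.5] w 0.0462 gf 0.0
.603,-.1488,.0205 shift cm [-0.02 -0.03 -0.03]
```

Call:
drive_tool:
  steps:
    - [0,0,0,0,0,0]
    - [0,0,0,0,0,0]
    - [0,0,0,0,0,0]
    - [0,0,0,0,0,0]
  fingers: 2.5

```text
clock: 6.9
tcp_pos: [0.603, -0.1487, 0.0207]
ee_rot: [-0.564, 0.826, -0.0, 0.0]
wrist_force: [-1.4, 0.1, 5.4]
gripper_width: 0.0311
grasp_force: 59.7
```

Call:
drive_tool:
  steps:
    - [0,0,-2,0,0,0]
    - [0,0,-4,0,0,5]
    - [0,0,-5,0,0,10]
    - [0,0,-2,0,0,10]
    - [0,0,0,0,0,10]
    - [0,0,0,0,0,10]
    - [0,0,0,0,0,10]
    - [0,0,0,0,0,10]
    - [0,0,0,0,0,10]
    - [0,0,0,0,0,10]
    - [0,0,0,0,0,5]
    - [0,0,0,0,0,0]

```text
clock: 8.4
tcp_pos: [0.6029, -0.1482, 0.1512]
ee_rot: [0.184, 0.983, 0.0, 0.0]
wrist_force: [-0.7, 1.1, -0.5]
gripper_width: 0.031
grasp_force: 59.5
```

```bash
python3 go.py .4937,.1315,.151
```

```text
t 8.4 tcp [ 0.6029 -0.1482  0.1512] yaw_y 68.8 tilt [-6.e-04  6.e-04 -1.e+00]  q5-7 [ 0.3   0.59 -0.16  1.65  0.11  0.92  1.3 ]
F [-0.7  1.1 -0.5] w 0.031 gf 59.5
.4937,.1315,.151 shift cm [2.031e+01 2.212e+01 2.000e-02]
```

Call:
drive_tool:
  steps:
    - [1.3,1.4,0,0,0,0]
    - [2.9,3.2,0,0,0,0]
    - [2.9,3.2,0,0,0,0]
    - [2.9,3.2,0,0,0,0]
    - [2.9,3.2,0,0,0,0]
    - [2.9,3.2,0,0,0,0]
    - [2.5,2.7,0,0,0,0]
    - [1.4,1.4,0,0,0,0]
    - [0.6,0.6,0,0,0,0]
    - [0,0,0,0,0,0]
    - [0,0,0,0,0,0]
    - [0,0,1.3,0,0,0]
    - [0,0,0,0,0,0]

```text
clock: 10.02
tcp_pos: [0.4933, 0.13, 0.1359]
ee_rot: [0.185, 0.983, -0.001, -0.001]
wrist_force: [0.5, 0.2, -0.9]
gripper_width: 0.0314
grasp_force: 59.5
```

```bash
python3 go.py .4937,.1315,.135; python3 - <<'E'
from h import *
a=[np.mean([np.array(arm.camera(n))[:,:,::-1].astype(float) for _ in range(2)],0) for n in("scene","top")]
C=lambda im,x,y,w,h,sc:cv2.resize(np.clip(im[y:y+h,x:x+w],0,255).astype(np.uint8),None,fx=sc,fy=sc,interpolation=cv2.INTER_CUBIC)
cv2.imwrite("pics/a1.png",np.hstack([C(a[0],375,160,50,70,8),C(a[1],225,180,50,70,8)]))
np.save("a1.npy",a[0])
E
```

```text
t 10.03 tcp [0.4933 0.13   0.1359] yaw_y 68.6 tilt [ 0.0019 -0.0016 -1.    ]  q5-7 [-0.19  0.46 -0.17  1.95  0.11  0.74  0.77]
F [ 0.5  0.2 -0.9] w 0.0314 gf 59.5
.4937,.1315,.135 shift cm [0.02 0.15 0.09]
```

View pics/a1.png

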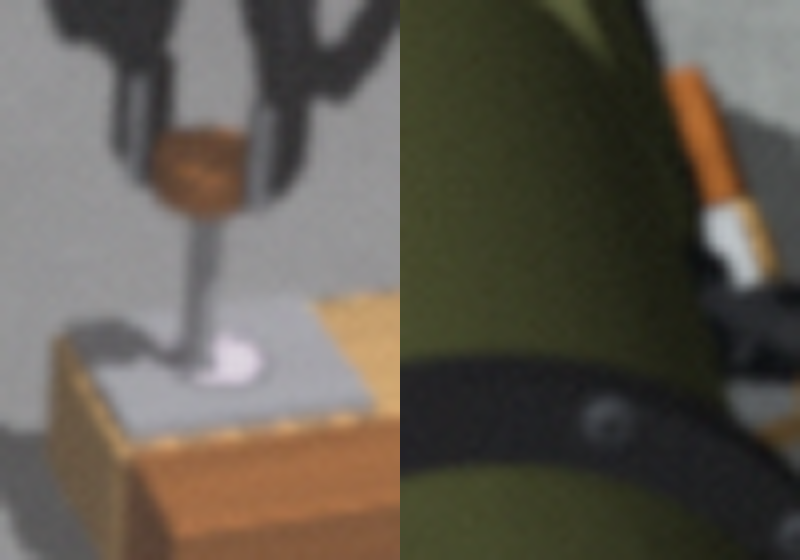

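The scene half shows the axle's upper part at x≈206 and the held spacer centred at x≈202, so it agrees with my estimate to about 1 mm. The arm hides the top view, so I'll feel my way down.

Call:
drive_tool:
  steps:
    - [0,0.15,0,0,0,0]
    - [0,0,0,0,0,0]
    - [0,0,0.3,0,0,0]
    - [0,0,0.1,0,0,0]
    - [0,0,0.1,0,0,0]
    - [0,0,0.05,0,0,0]
    - [0,0,0,0,0,0]

```text
clock: 11.1
tcp_pos: [0.4944, 0.1323, 0.1317]
ee_rot: [0.185, 0.983, -0.0, -0.0]
wrist_force: [0.3, -0.2, 0.1]
gripper_width: 0.0313
grasp_force: 59.5
```

Call:
drive_tool:
  steps:
    - [0,0,0.05,0,0,0]
    - [0,0,0.05,0,0,0]
    - [0,0,0,0,0,0]

```text
clock: 11.48
tcp_pos: [0.4944, 0.1323, 0.1308]
ee_rot: [0.185, 0.983, -0.0, -0.0]
wrist_force: [-0.2, -0.3, -1.1]
gripper_width: 0.0313
grasp_force: 59.5
```

Call:
drive_tool:
  steps:
    - [0.05,-0.05,0,0,0,0]
    - [0,0,0.05,0,0,0]
    - [0,0,0.05,0,0,0]
    - [0,0,0,0,0,0]

```text
clock: 11.98
tcp_pos: [0.4938, 0.132, 0.1297]
ee_rot: [0.185, 0.983, -0.0, -0.0]
wrist_force: [-0.1, 0.6, -0.7]
gripper_width: 0.0313
grasp_force: 59.5
```

Call:
drive_tool:
  steps:
    - [0,0,0.05,0,0,0]
    - [0,0,0.05,0,0,0]
    - [0,0,0,0,0,0]

```text
clock: 12.35
tcp_pos: [0.4938, 0.132, 0.1287]
ee_rot: [0.185, 0.983, -0.0, -0.0]
wrist_force: [-0.2, -0.7, -0.4]
gripper_width: 0.0312
grasp_force: 59.5
```

Call:
drive_tool:
  steps:
    - [0,0,0.05,0,0,0]
    - [0,0,0.05,0,0,0]
    - [0,0,0.05,0,0,0]
    - [0,0,0,0,0,0]

```text
clock: 12.85
tcp_pos: [0.4938, 0.132, 0.1272]
ee_rot: [0.185, 0.983, -0.0, -0.0]
wrist_force: [-0.5, -0.1, -0.4]
gripper_width: 0.0315
grasp_force: 59.5
```

Call:
drive_tool:
  steps:
    - [0,0,0.05,0,0,0]
    - [0,0,0.05,0,0,0]
    - [0,0,0.05,0,0,0]
    - [0,0,0,0,0,0]

```text
clock: 13.35
tcp_pos: [0.4938, 0.132, 0.1257]
ee_rot: [0.185, 0.983, -0.0, -0.0]
wrist_force: [0.1, -0.8, -0.4]
gripper_width: 0.0314
grasp_force: 59.5
```

Call:
drive_tool:
  steps:
    - [0,0,0.2,0,0,0]
    - [0,0,0.2,0,0,0]
    - [0,0,0.2,0,0,0]
    - [0,0,0,0,0,0]

```text
clock: 13.85
tcp_pos: [0.4937, 0.132, 0.1195]
ee_rot: [0.185, 0.983, -0.0, -0.0]
wrist_force: [0.2, 0.4, -0.3]
gripper_width: 0.0314
grasp_force: 59.5
```

Call:
drive_tool:
  steps:
    - [0,0,0.05,0,0,0]
    - [0,0,0.05,0,0,0]
    - [0,0,0.05,0,0,0]
    - [0,0,0,0,0,0]

```text
clock: 14.35
tcp_pos: [0.4937, 0.1319, 0.1183]
ee_rot: [0.185, 0.983, -0.0, -0.0]
wrist_force: [-1.0, -0.5, 0.2]
gripper_width: 0.0311
grasp_force: 59.6
```

Call:
drive_tool:
  steps:
    - [0,0,0.05,0,0,0]
    - [0,0,0.05,0,0,0]
    - [0,0,0,0,0,0]

```text
clock: 14.72
tcp_pos: [0.4936, 0.1319, 0.1172]
ee_rot: [0.185, 0.983, -0.0, -0.0]
wrist_force: [-1.2, -0.5, 0.7]
gripper_width: 0.0312
grasp_force: 59.7
```

Call:
drive_tool:
  steps:
    - [0,0,0.05,0,0,0]
    - [0,0,0.05,0,0,0]
    - [0,0,0,0,0,0]

```text
clock: 15.1
tcp_pos: [0.4937, 0.1319, 0.1161]
ee_rot: [0.185, 0.983, -0.0, -0.0]
wrist_force: [-0.7, -0.7, -0.5]
gripper_width: 0.0315
grasp_force: 59.6
```

Call:
drive_tool:
  steps:
    - [0,0,0.05,0,0,0]
    - [0,0,0.05,0,0,0]
    - [0,0,0,0,0,0]

```text
clock: 15.48
tcp_pos: [0.4937, 0.132, 0.1151]
ee_rot: [0.185, 0.983, -0.0, -0.0]
wrist_force: [-1.6, -1.2, 0.3]
gripper_width: 0.0313
grasp_force: 59.6
```

Call:
drive_tool:
  steps:
    - [0,0,0.05,0,0,0]
    - [0,0,0.05,0,0,0]
    - [0,0,0,0,0,0]

```text
clock: 15.85
tcp_pos: [0.4937, 0.132, 0.1142]
ee_rot: [0.185, 0.983, -0.0, -0.0]
wrist_force: [-1.4, -0.9, -1.0]
gripper_width: 0.0312
grasp_force: 59.5
```

Call:
drive_tool:
  steps:
    - [0,0,0.1,0,0,0]
    - [0,0,0.1,0,0,0]
    - [0,0,0,0,0,0]

```text
clock: 16.23
tcp_pos: [0.4937, 0.132, 0.1121]
ee_rot: [0.185, 0.983, -0.0, -0.0]
wrist_force: [-0.9, -0.9, -2.4]
gripper_width: 0.0312
grasp_force: 59.5
```

Call:
drive_tool:
  steps:
    - [0,0,0.1,0,0,0]
    - [0,0,0.1,0,0,0]
    - [0,0,0.1,0,0,0]
    - [0,0,0,0,0,0]

```text
clock: 16.73
tcp_pos: [0.4937, 0.132, 0.1091]
ee_rot: [0.185, 0.983, -0.0, -0.0]
wrist_force: [-1.8, -0.1, -1.3]
gripper_width: 0.0312
grasp_force: 59.5
```

```bash
python3 - <<'E'
from h import *
save("scene","a2.png",(360,150,435,235),7)
E
```

```text
(no output)
```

View pics/a2.png

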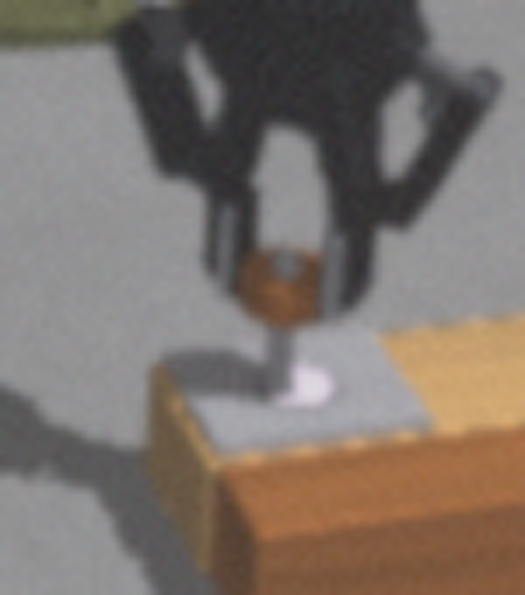

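The axle tip shows through the spacer's top at (285,265), so the spacer is threaded. I'll keep lowering it.

Call:
drive_tool:
  steps:
    - [0,0,0.3,0,0,0]
    - [0,0,0.3,0,0,0]
    - [0,0,0.3,0,0,0]
    - [0,0,0.3,0,0,0]
    - [0,0,0,0,0,0]

```text
clock: 17.4
tcp_pos: [0.4942, 0.1322, 0.0971]
ee_rot: [0.185, 0.983, 0.0, 0.0]
wrist_force: [0.1, 0.3, -1.0]
gripper_width: 0.031
grasp_force: 59.6
```

Call:
drive_tool:
  steps:
    - [0,0,0.3,0,0,0]
    - [0,0,0.3,0,0,0]
    - [0,0,0.3,0,0,0]
    - [0,0,0.3,0,0,0]
    - [0,0,0.3,0,0,0]
    - [0,0,0.3,0,0,0]
    - [0,0,0,0,0,0]

```text
clock: 18.27
tcp_pos: [0.4937, 0.132, 0.079]
ee_rot: [0.185, 0.983, -0.0, -0.0]
wrist_force: [0.6, 0.3, 0.7]
gripper_width: 0.0311
grasp_force: 59.6
```

Call:
drive_tool:
  steps:
    - [0,0,0.1,0,0,0]
    - [0,0,0.1,0,0,0]
    - [0,0,0,0,0,0]

```text
clock: 18.65
tcp_pos: [0.4938, 0.132, 0.0773]
ee_rot: [0.185, 0.983, -0.0, -0.0]
wrist_force: [0.2, 0.1, -0.2]
gripper_width: 0.031
grasp_force: 59.6
```

Call:
drive_tool:
  steps:
    - [0,0,0.1,0,0,0]
    - [0,0,0.05,0,0,0]
    - [0,0,0,0,0,0]

```text
clock: 19.02
tcp_pos: [0.4938, 0.132, 0.0757]
ee_rot: [0.185, 0.983, -0.0, -0.0]
wrist_force: [0.2, -0.0, 0.1]
gripper_width: 0.0312
grasp_force: 59.6
```

Call:
drive_tool:
  steps:
    - [0,0,0.05,0,0,0]
    - [0,0,0.05,0,0,0]
    - [0,0,0,0,0,0]

```text
clock: 19.4
tcp_pos: [0.4938, 0.132, 0.0747]
ee_rot: [0.185, 0.983, -0.0, -0.0]
wrist_force: [-0.3, 0.1, -0.0]
gripper_width: 0.0309
grasp_force: 59.6
```

Within about 1 mm of the plate, so I'll release it, rise, and work out the move to the washer.

Call:
drive_tool:
  steps:
    - [0,0,0,0,0,0]
    - [0,0,0,0,0,0]
    - [0,0,-2,0,0,0]
    - [0,0,-4,0,0,0]
    - [0,0,-3,0,0,0]
    - [0,0,0,0,0,0]
  fingers: 5

```text
clock: 20.15
tcp_pos: [0.4951, 0.1324, 0.1669]
ee_rot: [0.185, 0.983, 0.001, 0.002]
wrist_force: [0.1, -0.4, 0.6]
gripper_width: 0.05
grasp_force: 0.0
```

```bash
python3 go.py .484,-.077,.1 .484,-.077,.0185
```

```text
t 20.15 tcp [0.4951 0.1324 0.1669] yaw_y 68.7 tilt [-0.0037  0.0028 -1.    ]  q5-7 [-0.18  0.42 -0.18  1.92  0.1   0.81  0.78]
F [ 0.1 -0.4  0.6] w 0.05 gf 0.0
.484,-.077,.1 shift cm [ -6.55 -19.93   6.66]
.484,-.077,.0185 shift cm [ 0.03 -0.02  8.15]
```

Call:
drive_tool:
  steps:
    - [-0.8,-2.4,0,0,0,0]
    - [-1.4,-4,0,0,0,0]
    - [-1.4,-4.5,0,0,0,0]
    - [-1.4,-4.5,2,0,0,0]
    - [-1,-3,3,0,0,0]
    - [-0.4,-1.4,2.5,0,0,0]
    - [0,0,1,0,0,0]
    - [0,0,0,0,0,0]
    - [0,0,0,0,0,0]

```text
clock: 21.28
tcp_pos: [0.4821, -0.0746, 0.0804]
ee_rot: [0.184, 0.983, 0.0, 0.0]
wrist_force: [0.2, -0.2, 0.2]
gripper_width: 0.0502
grasp_force: 0.0
```

```bash
python3 go.py .484,-.077,.0205; python3 - <<'E'
from h import *
C=lambda im,x,y,w,h,sc:cv2.resize(im[y:y+h,x:x+w,::-1],None,fx=sc,fy=sc,interpolation=cv2.INTER_CUBIC)
s=np.array(arm.camera("scene"));t=np.array(arm.camera("top"))
cv2.imwrite("pics/a3.png",np.hstack([C(s,375,180,50,60,8),C(t,230,200,50,60,8)]))
E
```

```text
t 21.27 tcp [ 0.4821 -0.0746  0.0804] yaw_y 68.8 tilt [-9.e-04  6.e-04 -1.e+00]  q5-7 [ 0.2   0.52 -0.14  2.07  0.13  0.56  1.17]
F [ 0.2 -0.2  0.2] w 0.0502 gf 0.0
.484,-.077,.0205 shift cm [-0.26 -0.16  5.99]
```

View pics/a3.png

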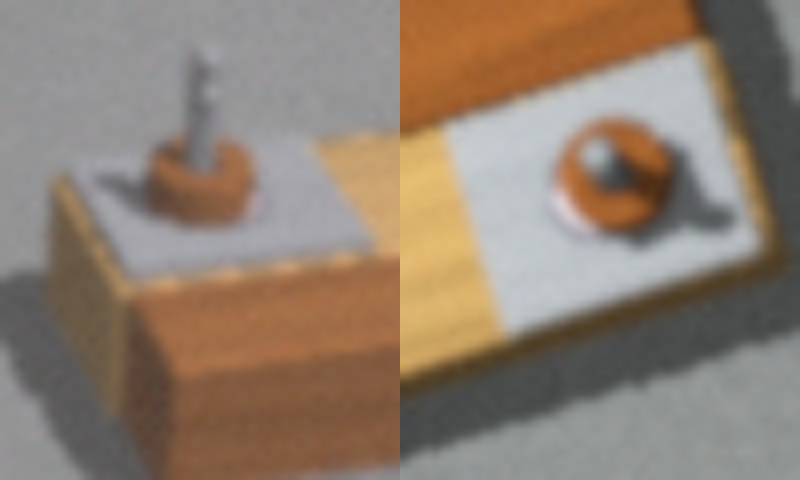

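The spacer lies flat on the plate around the axle: (200,180) in the scene half and (613,175) in the top half. Now the washer.

Call:
drive_tool:
  steps:
    - [-0.25,-0.15,0,0,0,0]
    - [0,0,2.5,0,0,0]
    - [0,0,2,0,0,0]
    - [0,0,1,0,0,0]
    - [0,0,0.5,0,0,0]
    - [0,0,0,0,0,0]
    - [0,0,0,0,0,0]
  fingers: 5.2

```text
clock: 22.25
tcp_pos: [0.4836, -0.0781, 0.0203]
ee_rot: [0.185, 0.983, -0.0, 0.0]
wrist_force: [0.3, -0.0, 0.8]
gripper_width: 0.052
grasp_force: 0.0
```

```bash
python3 go.py .484,-.077,.0192
```

```text
t 22.25 tcp [ 0.4836 -0.0781  0.0203] yaw_y 68.7 tilt [-9.e-04  2.e-04 -1.e+00]  q5-7 [ 0.18  0.63 -0.11  2.11  0.16  0.41  1.15]
F [ 0.3 -0.   0.8] w 0.052 gf 0.0
.484,-.077,.0192 shift cm [0.01 0.12 0.11]
```

Call:
drive_tool:
  steps:
    - [0,0,0.1,0,0,0]
    - [0,0,0,0,0,0]

```text
clock: 22.5
tcp_pos: [0.4834, -0.0781, 0.019]
ee_rot: [0.185, 0.983, -0.0, 0.0]
wrist_force: [1.0, 0.6, -0.5]
gripper_width: 0.052
grasp_force: 0.0
```

Call:
drive_tool:
  steps:
    - [0,0,0,0,0,0]
    - [0,0,0,0,0,0]
    - [0,0,0,0,0,0]
    - [0,0,0,0,0,0]
  fingers: 3

```text
clock: 23.0
tcp_pos: [0.4833, -0.078, 0.0196]
ee_rot: [0.185, 0.983, -0.0, 0.0]
wrist_force: [-1.8, 0.7, 10.3]
gripper_width: 0.0358
grasp_force: 58.8
```

Call:
drive_tool:
  steps:
    - [0,0,0,0,0,0]
    - [0,0,0,0,0,0]
    - [0,0,0,0,0,0]
    - [0,0,0,0,0,-10]
    - [0,0,0,0,0,-10]
    - [0,0,0,0,0,-10]
    - [0,0,0,0,0,-10]
    - [0,0,0,0,0,-10]
    - [0,0,0,0,0,-10]
    - [0,0,0,0,0,-10]
    - [0,0,0,0,0,-10]
    - [0,0,0,0,0,-10]
    - [0,0,0,0,0,0]
    - [0,0,0,0,0,0]
  fingers: 5.2

```text
clock: 24.75
tcp_pos: [0.4832, -0.0781, 0.0187]
ee_rot: [-0.563, 0.827, 0.0, -0.0]
wrist_force: [0.4, 0.1, 0.6]
gripper_width: 0.052
grasp_force: 0.0
```

Call:
drive_tool:
  steps:
    - [0,0,0,0,0,0]
    - [0,0,0,0,0,0]
    - [0,0,0,0,0,0]
    - [0,0,0,0,0,0]
  fingers: 3

```text
clock: 25.25
tcp_pos: [0.4833, -0.078, 0.0194]
ee_rot: [-0.564, 0.826, -0.0, -0.0]
wrist_force: [-1.6, 0.4, 7.9]
gripper_width: 0.0361
grasp_force: 59.0
```

Call:
drive_tool:
  steps:
    - [0,0,-2,0,0,0]
    - [0,0,-4,0,0,5]
    - [0,0,-5,0,0,10]
    - [0,0,-2,0,0,10]
    - [0,0,0,0,0,10]
    - [0,0,0,0,0,10]
    - [0,0,0,0,0,10]
    - [0,0,0,0,0,10]
    - [0,0,0,0,0,10]
    - [0,0,0,0,0,10]
    - [0,0,0,0,0,5]
    - [0,0,0,0,0,0]

```text
clock: 26.75
tcp_pos: [0.4832, -0.0777, 0.1488]
ee_rot: [0.185, 0.983, -0.0, 0.0]
wrist_force: [-0.0, -0.1, -1.4]
gripper_width: 0.0361
grasp_force: 60.2
```

```bash
python3 go.py .4938,.132,.140
```

```text
t 26.75 tcp [ 0.4832 -0.0777  0.1488] yaw_y 68.7 tilt [-1.e-04 -2.e-04 -1.e+00]  q5-7 [ 0.31  0.42 -0.28  1.99  0.17  0.75  1.13]
F [-0.  -0.1 -1.4] w 0.0361 gf 60.2
.4938,.132,.140 shift cm [ 6.63 19.92  0.88]
```

Call:
drive_tool:
  steps:
    - [0.6,1.8,0,0,0,0]
    - [1.2,3.6,0,0,0,0]
    - [1.4,4.2,0,0,0,0]
    - [1.4,4.2,0,0,0,0]
    - [1,3.1,0,0,0,0]
    - [0.7,2,0,0,0,0]
    - [0.3,1,0.5,0,0,0]
    - [0,0,0.5,0,0,0]
    - [0,0,0,0,0,0]
    - [0,0,0,0,0,0]
    - [0,0,0,0,0,0]

```text
clock: 28.12
tcp_pos: [0.4942, 0.1307, 0.1389]
ee_rot: [0.185, 0.983, -0.0, 0.0]
wrist_force: [0.7, -0.7, -0.8]
gripper_width: 0.0359
grasp_force: 60.2
```

```bash
python3 go.py .4938,.132,.130
```

```text
t 28.12 tcp [0.4942 0.1307 0.1389] yaw_y 68.6 tilt [-2.e-04 -1.e-04 -1.e+00]  q5-7 [-0.11  0.47 -0.29  1.95  0.19  0.75  0.7 ]
F [ 0.7 -0.7 -0.8] w 0.0359 gf 60.2
.4938,.132,.130 shift cm [0.09 0.1  0.89]
```

Call:
drive_tool:
  steps:
    - [0.09,0.1,0,0,0,0]
    - [0,0,0.4,0,0,0]
    - [0,0,0.3,0,0,0]
    - [0,0,0.1,0,0,0]
    - [0,0,0.05,0,0,0]
    - [0,0,0,0,0,0]

```text
clock: 28.88
tcp_pos: [0.4936, 0.1326, 0.1303]
ee_rot: [0.185, 0.983, -0.0, -0.0]
wrist_force: [-0.4, 0.7, -0.0]
gripper_width: 0.0361
grasp_force: 60.2
```

Call:
drive_tool:
  steps:
    - [0,0,0.05,0,0,0]
    - [0,0,0.05,0,0,0]
    - [0,0,0.05,0,0,0]
    - [0,0,0,0,0,0]

```text
clock: 29.38
tcp_pos: [0.4936, 0.1326, 0.1287]
ee_rot: [0.185, 0.983, -0.0, -0.0]
wrist_force: [0.5, 0.6, -0.2]
gripper_width: 0.0361
grasp_force: 60.2
```

Call:
drive_tool:
  steps:
    - [0,0,0.05,0,0,0]
    - [0,0,0.05,0,0,0]
    - [0,0,0.05,0,0,0]
    - [0,0,0,0,0,0]

```text
clock: 29.88
tcp_pos: [0.4936, 0.1325, 0.1272]
ee_rot: [0.185, 0.983, -0.0, -0.0]
wrist_force: [0.0, 0.2, -0.6]
gripper_width: 0.0365
grasp_force: 60.2
```

Call:
drive_tool:
  steps:
    - [0,-0.05,0.1,0,0,0]
    - [0,0,0.2,0,0,0]
    - [0,0,0.2,0,0,0]
    - [0,0,0.2,0,0,0]
    - [0,0,0.1,0,0,0]
    - [0,0,0,0,0,0]

```text
clock: 30.62
tcp_pos: [0.4934, 0.1321, 0.1192]
ee_rot: [0.185, 0.983, -0.0, -0.0]
wrist_force: [0.3, -0.5, -0.9]
gripper_width: 0.036
grasp_force: 60.2
```

Call:
drive_tool:
  steps:
    - [0,0,0.1,0,0,0]
    - [0,0,0.05,0,0,0]
    - [0,0,0.05,0,0,0]
    - [0,0,0,0,0,0]

```text
clock: 31.12
tcp_pos: [0.4933, 0.1321, 0.1172]
ee_rot: [0.185, 0.983, -0.0, -0.0]
wrist_force: [0.3, 0.1, -0.6]
gripper_width: 0.0361
grasp_force: 60.3
```

Call:
drive_tool:
  steps:
    - [0,0,0.1,0,0,0]
    - [0,0,0.1,0,0,0]
    - [0,0,0,0,0,0]

```text
clock: 31.5
tcp_pos: [0.4934, 0.1318, 0.1152]
ee_rot: [0.185, 0.983, -0.0, -0.0]
wrist_force: [-0.9, -1.3, 0.2]
gripper_width: 0.0356
grasp_force: 60.3
```

Call:
drive_tool:
  steps:
    - [0,0,0.1,0,0,0]
    - [0,0,0.1,0,0,0]
    - [0,0,0.1,0,0,0]
    - [0,0,0,0,0,0]

```text
clock: 32.0
tcp_pos: [0.4933, 0.132, 0.112]
ee_rot: [0.185, 0.983, -0.0, -0.0]
wrist_force: [-0.7, -1.7, -2.0]
gripper_width: 0.0361
grasp_force: 60.1
```

Call:
drive_tool:
  steps:
    - [0,0,0.2,0,0,0]
    - [0,0,0.2,0,0,0]
    - [0,0,0.2,0,0,0]
    - [0,0,0.2,0,0,0]
    - [0,0,0,0,0,0]

```text
clock: 32.62
tcp_pos: [0.4935, 0.1324, 0.1041]
ee_rot: [0.185, 0.983, 0.0, -0.0]
wrist_force: [-0.6, -0.6, -0.7]
gripper_width: 0.0359
grasp_force: 60.2
```

Call:
drive_tool:
  steps:
    - [0,0,0.3,0,0,0]
    - [0,0,0.3,0,0,0]
    - [0,0,0.3,0,0,0]
    - [0,0,0.2,0,0,0]
    - [0,0,0.1,0,0,0]
    - [0,0,0,0,0,0]

```text
clock: 33.38
tcp_pos: [0.4934, 0.1322, 0.0922]
ee_rot: [0.185, 0.983, -0.0, -0.0]
wrist_force: [0.5, 0.2, -0.8]
gripper_width: 0.0362
grasp_force: 60.2
```

Call:
drive_tool:
  steps:
    - [0,0,0.05,0,0,0]
    - [0,0,0.05,0,0,0]
    - [0,0,0,0,0,0]

```text
clock: 33.75
tcp_pos: [0.4934, 0.1321, 0.0913]
ee_rot: [0.185, 0.983, -0.0, -0.0]
wrist_force: [-0.0, 0.4, -0.5]
gripper_width: 0.036
grasp_force: 60.2
```

Call:
drive_tool:
  steps:
    - [0,0,0.05,0,0,0]
    - [0,0,0.05,0,0,0]
    - [0,0,0.05,0,0,0]
    - [0,0,0,0,0,0]

```text
clock: 34.25
tcp_pos: [0.4934, 0.1321, 0.0897]
ee_rot: [0.185, 0.983, -0.0, -0.0]
wrist_force: [0.4, -0.1, 0.5]
gripper_width: 0.0359
grasp_force: 60.2
```

Call:
drive_tool:
  steps:
    - [0,0,0,0,0,0]
    - [0,0,0,0,0,0]
    - [0,0,-2,0,0,0]
    - [0,0,-4,0,0,0]
    - [0,0,-2,0,0,0]
    - [0,0,0,0,0,0]
  fingers: 5.4

```text
clock: 35.0
tcp_pos: [0.4943, 0.1324, 0.1712]
ee_rot: [0.185, 0.983, 0.001, 0.001]
wrist_force: [-0.5, -0.1, -0.3]
gripper_width: 0.0545
grasp_force: 0.0
```

```bash
python3 go.py .5132,-.2892,.1 .5132,-.2892,.021
```

```text
t 35.0 tcp [0.4943 0.1324 0.1712] yaw_y 68.7 tilt [-0.0027  0.0019 -1.    ]  q5-7 [-0.1   0.42 -0.3   1.91  0.17  0.83  0.71]
F [-0.5 -0.1 -0.3] w 0.0545 gf 0.0
.5132,-.2892,.1 shift cm [-17.07 -38.6    7.09]
.5132,-.2892,.021 shift cm [ 0.02 -0.02  7.9 ]
```

Call:
drive_tool:
  steps:
    - [-0.9,-2,0,0,0,0]
    - [-1.7,-3.9,0,0,0,0]
    - [-1.8,-4.1,0,0,0,0]
    - [-1.8,-4.1,0,0,0,0]
    - [-1.8,-4.1,0,0,0,0]
    - [-1.8,-4.1,0,0,0,0]
    - [-1.8,-4.1,1,0,0,0]
    - [-1.8,-4.1,1.5,0,0,0]
    - [-1.8,-4.1,1.5,0,0,0]
    - [-1.2,-2.6,1.5,0,0,0]
    - [-0.6,-1.4,1.6,0,0,0]
    - [0,0,0,0,0,0]
    - [0,0,0,0,0,0]
    - [0,0,0,0,0,0]
  fingers: 7.2

```text
clock: 36.75
tcp_pos: [0.5123, -0.2878, 0.0995]
ee_rot: [0.184, 0.983, 0.0, 0.001]
wrist_force: [0.0, 0.7, -0.3]
gripper_width: 0.0718
grasp_force: 0.0
```

```bash
python3 go.py .5132,-.289,.0205; python3 - <<'E'
from h import *
C=lambda im,x,y,w,h,sc:cv2.resize(im[y:y+h,x:x+w,::-1],None,fx=sc,fy=sc,interpolation=cv2.INTER_CUBIC)
s=np.array(arm.camera("scene"));t=np.array(arm.camera("top"))
cv2.imwrite("pics/a4.png",np.hstack([C(s,375,180,50,60,8),C(t,230,200,50,60,8)]))
E
```

```text
t 36.75 tcp [ 0.5123 -0.2878  0.0995] yaw_y 68.8 tilt [-1.e-03  4.e-04 -1.e+00]  q5-7 [ 0.62  0.61 -0.24  1.79  0.2   0.76  1.48]
F [ 0.   0.7 -0.3] w 0.0718 gf 0.0
.5132,-.289,.0205 shift cm [-0.12 -0.08  7.9 ]
```

View pics/a4.png

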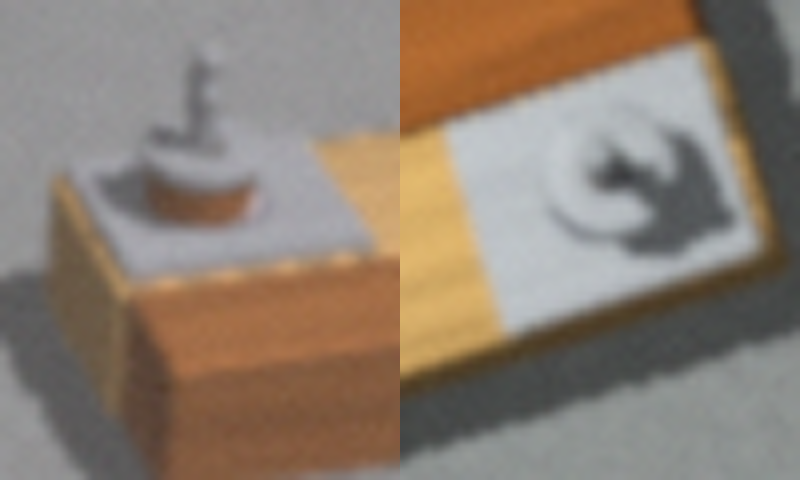

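The washer lies flat on the spacer, at (200,165) in the scene half. Now the wheel.

Call:
drive_tool:
  steps:
    - [-0.1,-0.1,1.5,0,0,0]
    - [0,0,2.5,0,0,0]
    - [0,0,2.2,0,0,0]
    - [0,0,1.2,0,0,0]
    - [0,0,0.4,0,0,0]
    - [0,0,0,0,0,0]
    - [0,0,0,0,0,0]

```text
clock: 37.72
tcp_pos: [0.5126, -0.2907, 0.0215]
ee_rot: [0.185, 0.983, -0.0, 0.001]
wrist_force: [-0.5, -0.4, -0.2]
gripper_width: 0.0719
grasp_force: 0.0
```

Call:
drive_tool:
  steps:
    - [0,0,0,0,0,0]
    - [0,0,0,0,0,0]
    - [0,0,0,0,0,0]
    - [0,0,0,0,0,0]
  fingers: 4.5

```text
clock: 38.22
tcp_pos: [0.5125, -0.2907, 0.0223]
ee_rot: [0.185, 0.983, -0.0, 0.001]
wrist_force: [-2.9, 0.9, 10.2]
gripper_width: 0.0536
grasp_force: 60.8
```

Call:
drive_tool:
  steps:
    - [0,0,0,0,0,0]
    - [0,0,0,0,0,0]
    - [0,0,0,0,0,0]
    - [0,0,0,0,0,10]
    - [0,0,0,0,0,10]
    - [0,0,0,0,0,10]
    - [0,0,0,0,0,10]
    - [0,0,0,0,0,10]
    - [0,0,0,0,0,10]
    - [0,0,0,0,0,10]
    - [0,0,0,0,0,10]
    - [0,0,0,0,0,10]
    - [0,0,0,0,0,0]
    - [0,0,0,0,0,0]
  fingers: 7

```text
clock: 39.98
tcp_pos: [0.5122, -0.2904, 0.0207]
ee_rot: [0.824, 0.566, -0.0, -0.0]
wrist_force: [-0.6, -0.0, -0.0]
gripper_width: 0.0702
grasp_force: 0.0
```

Call:
drive_tool:
  steps:
    - [0,0,0,0,0,0]
    - [0,0,0,0,0,0]
    - [0,0,0,0,0,0]
    - [0,0,0,0,0,0]
  fingers: 4.5

```text
clock: 40.48
tcp_pos: [0.5122, -0.2907, 0.0213]
ee_rot: [0.825, 0.565, 0.0, 0.0]
wrist_force: [-0.3, 1.6, 5.5]
gripper_width: 0.0526
grasp_force: 63.2
```

Call:
drive_tool:
  steps:
    - [0,0,-2,0,0,0]
    - [0,0,-4,0,0,-5]
    - [0,0,-5,0,0,-10]
    - [0,0,-2,0,0,-10]
    - [0,0,0,0,0,-10]
    - [0,0,0,0,0,-10]
    - [0,0,0,0,0,-10]
    - [0,0,0,0,0,-10]
    - [0,0,0,0,0,-10]
    - [0,0,0,0,0,-10]
    - [0,0,0,0,0,-5]
    - [0,0,0,0,0,0]

```text
clock: 41.98
tcp_pos: [0.5118, -0.2908, 0.1507]
ee_rot: [0.185, 0.983, 0.0, -0.0]
wrist_force: [0.1, -0.5, -0.9]
gripper_width: 0.0528
grasp_force: 63.0
```

```bash
python3 go.py .4935,.132,.145
```

```text
t 41.98 tcp [ 0.5118 -0.2908  0.1507] yaw_y 68.7 tilt [ 2.e-04  1.e-04 -1.e+00]  q5-7 [ 0.58  0.54 -0.16  1.74  0.11  0.87  1.57]
F [ 0.1 -0.5 -0.9] w 0.0528 gf 63.0
.4935,.132,.145 shift cm [17.08 38.72  0.57]
```

Call:
drive_tool:
  steps:
    - [0.9,2,0,0,0,0]
    - [1.7,3.9,0,0,0,0]
    - [1.8,4.1,0,0,0,0]
    - [1.8,4.1,0,0,0,0]
    - [1.8,4.1,0,0,0,0]
    - [1.8,4.1,0,0,0,0]
    - [1.8,4.1,0,0,0,0]
    - [1.8,4.1,0,0,0,0]
    - [1.6,3.6,0,0,0,0]
    - [1.2,2.7,0,0,0,0]
    - [0.9,2,0.6,0,0,0]
    - [0,0,0,0,0,0]
    - [0,0,0,0,0,0]
    - [0,0,0,0,0,0]

```text
clock: 43.72
tcp_pos: [0.4938, 0.1321, 0.145]
ee_rot: [0.186, 0.983, -0.0, 0.0]
wrist_force: [0.3, 0.2, -1.1]
gripper_width: 0.0527
grasp_force: 63.0
```

```bash
python3 go.py .4936,.132,.132
```

```text
t 43.73 tcp [0.4938 0.1321 0.145 ] yaw_y 68.6 tilt [-3.e-04 -4.e-04 -1.e+00]  q5-7 [-0.19  0.45 -0.18  1.94  0.11  0.76  0.77]
F [ 0.3  0.2 -1.1] w 0.0527 gf 63.0
.4936,.132,.132 shift cm [ 0.01 -0.02  1.3 ]
```

Call:
drive_tool:
  steps:
    - [0,0,0.4,0,0,0]
    - [0,0,0.4,0,0,0]
    - [0,0,0.3,0,0,0]
    - [0,0,0.1,0,0,0]
    - [0,0,0.05,0,0,0]
    - [0,0,0,0,0,0]

```text
clock: 44.48
tcp_pos: [0.4938, 0.1331, 0.1323]
ee_rot: [0.185, 0.983, 0.0, 0.0]
wrist_force: [0.8, 0.6, -0.6]
gripper_width: 0.0525
grasp_force: 63.0
```

Call:
drive_tool:
  steps:
    - [0,0,0.05,0,0,0]
    - [0,0,0.05,0,0,0]
    - [0,0,0.05,0,0,0]
    - [0,0,0,0,0,0]

```text
clock: 44.98
tcp_pos: [0.4938, 0.1331, 0.1308]
ee_rot: [0.185, 0.983, -0.0, -0.0]
wrist_force: [0.7, -0.8, -0.1]
gripper_width: 0.0526
grasp_force: 63.0
```

Call:
drive_tool:
  steps:
    - [0,0,0.05,0,0,0]
    - [0,0,0.05,0,0,0]
    - [0,0,0.05,0,0,0]
    - [0,0,0,0,0,0]

```text
clock: 45.48
tcp_pos: [0.4936, 0.1328, 0.1291]
ee_rot: [0.185, 0.983, -0.0, -0.0]
wrist_force: [-0.6, -0.7, -0.1]
gripper_width: 0.0526
grasp_force: 63.0
```

Call:
drive_tool:
  steps:
    - [-0.03,-0.08,0.05,0,0,0]
    - [0,0,0.1,0,0,0]
    - [0,0,0.1,0,0,0]
    - [0,0,0,0,0,0]

```text
clock: 45.98
tcp_pos: [0.4938, 0.1323, 0.1267]
ee_rot: [0.185, 0.983, 0.0, -0.0]
wrist_force: [-0.3, 0.3, -0.6]
gripper_width: 0.0528
grasp_force: 63.0
```

Call:
drive_tool:
  steps:
    - [0,0,0.2,0,0,0]
    - [0,0,0.2,0,0,0]
    - [0,0,0.1,0,0,0]
    - [0,0,0,0,0,0]

```text
clock: 46.48
tcp_pos: [0.4938, 0.1322, 0.1217]
ee_rot: [0.185, 0.983, -0.0, -0.0]
wrist_force: [0.4, 0.4, -1.0]
gripper_width: 0.0527
grasp_force: 63.0
```

Call:
drive_tool:
  steps:
    - [0,0,0.1,0,0,0]
    - [0,0,0.1,0,0,0]
    - [0,0,0.1,0,0,0]
    - [0,0,0,0,0,0]

```text
clock: 46.98
tcp_pos: [0.4933, 0.132, 0.1186]
ee_rot: [0.185, 0.983, -0.0, -0.0]
wrist_force: [-2.2, -0.5, 0.5]
gripper_width: 0.0529
grasp_force: 63.2
```

Call:
drive_tool:
  steps:
    - [0,0,0.1,0,0,0]
    - [0,0,0.1,0,0,0]
    - [0,0,0,0,0,0]

```text
clock: 47.35
tcp_pos: [0.4933, 0.1319, 0.1164]
ee_rot: [0.185, 0.983, -0.0, -0.0]
wrist_force: [-1.9, -2.0, -0.5]
gripper_width: 0.0527
grasp_force: 63.0
```

Call:
drive_tool:
  steps:
    - [0,0,0.1,0,0,0]
    - [0,0,0.1,0,0,0]
    - [0,0,0,0,0,0]

```text
clock: 47.72
tcp_pos: [0.4935, 0.132, 0.1145]
ee_rot: [0.185, 0.983, -0.0, -0.0]
wrist_force: [-2.9, -2.5, 0.0]
gripper_width: 0.0532
grasp_force: 63.0
```

Call:
drive_tool:
  steps:
    - [0,0,0.15,0,0,0]
    - [0,0,0.15,0,0,0]
    - [0,0,0.2,0,0,0]
    - [0,0,0.2,0,0,0]
    - [0,0,0,0,0,0]

```text
clock: 48.35
tcp_pos: [0.4935, 0.1322, 0.1074]
ee_rot: [0.185, 0.983, -0.0, -0.0]
wrist_force: [-3.9, -2.7, -2.3]
gripper_width: 0.0525
grasp_force: 63.0
```

Call:
drive_tool:
  steps:
    - [0,0,0.2,0,0,0]
    - [0,0,0.2,0,0,0]
    - [0,0,0.15,0,0,0]
    - [0,0,0.1,0,0,0]
    - [0,0,0.1,0,0,0]
    - [0,0,0,0,0,0]

```text
clock: 49.1
tcp_pos: [0.4937, 0.1323, 0.1]
ee_rot: [0.185, 0.983, -0.0, -0.0]
wrist_force: [-3.4, -2.5, -3.0]
gripper_width: 0.0533
grasp_force: 63.3
```

Call:
drive_tool:
  steps:
    - [0,0,0.05,0,0,0]
    - [0,0,0.05,0,0,0]
    - [0,0,0,0,0,0]

```text
clock: 49.48
tcp_pos: [0.4939, 0.1323, 0.0992]
ee_rot: [0.185, 0.983, 0.0, 0.0]
wrist_force: [-2.8, -1.6, -4.0]
gripper_width: 0.0528
grasp_force: 63.3
```

Call:
drive_tool:
  steps:
    - [0,0,0.05,0,0,0]
    - [0,0,0.05,0,0,0]
    - [0,0,0,0,0,0]

```text
clock: 49.85
tcp_pos: [0.494, 0.1323, 0.0983]
ee_rot: [0.185, 0.983, 0.0, 0.0]
wrist_force: [-2.6, -1.2, -1.8]
gripper_width: 0.0528
grasp_force: 63.4
```

Call:
drive_tool:
  steps:
    - [0,0,0.05,0,0,0]
    - [0,0,0.05,0,0,0]
    - [0,0,0,0,0,0]

```text
clock: 50.22
tcp_pos: [0.494, 0.1322, 0.0974]
ee_rot: [0.185, 0.983, 0.0, 0.0]
wrist_force: [-2.9, -2.3, 0.2]
gripper_width: 0.0526
grasp_force: 63.7
```

Call:
drive_tool:
  steps:
    - [0,0,0.05,0,0,0]
    - [0,0,0,0,0,0]

```text
clock: 50.48
tcp_pos: [0.494, 0.1322, 0.0973]
ee_rot: [0.185, 0.983, 0.0, 0.0]
wrist_force: [-4.6, -3.3, 6.0]
gripper_width: 0.0526
grasp_force: 64.3
```

Call:
drive_tool:
  steps:
    - [0,0,0.05,0,0,0]
    - [0,0,0,0,0,0]

```text
clock: 50.72
tcp_pos: [0.494, 0.1322, 0.0973]
ee_rot: [0.185, 0.983, 0.0, 0.001]
wrist_force: [-4.2, -3.2, 12.3]
gripper_width: 0.0527
grasp_force: 64.9
```

It's seated at the expected height with a 12 N press. Releasing and backing off.

Call:
drive_tool:
  steps:
    - [0,0,0,0,0,0]
    - [0,0,0,0,0,0]
    - [0,0,-2,0,0,0]
    - [0,0,-4,0,0,0]
    - [0,0,-3,0,0,0]
    - [-2,-4,0,0,0,0]
    - [-2,-5,0,0,0,0]
    - [-2,-5,0,0,0,0]
    - [0,-4,0,0,0,0]
    - [0,-2,0,0,0,0]
    - [0,0,0,0,0,0]
  fingers: 7.2

```text
clock: 52.1
tcp_pos: [0.4771, -0.0774, 0.1864]
ee_rot: [0.186, 0.982, -0.0, 0.0]
wrist_force: [0.6, 0.2, 0.1]
gripper_width: 0.0717
grasp_force: 0.0
```

```bash
python3 - <<'E'
from h import *
C=lambda im,x,y,w,h,sc:cv2.resize(im[y:y+h,x:x+w,::-1],None,fx=sc,fy=sc,interpolation=cv2.INTER_CUBIC)
s=np.array(arm.camera("scene"));t=np.array(arm.camera("top"))
cv2.imwrite("pics/a5.png",np.hstack([C(s,375,180,50,60,8),C(t,230,200,50,60,8)]))
E
```

```text
(no output)
```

View pics/a5.png

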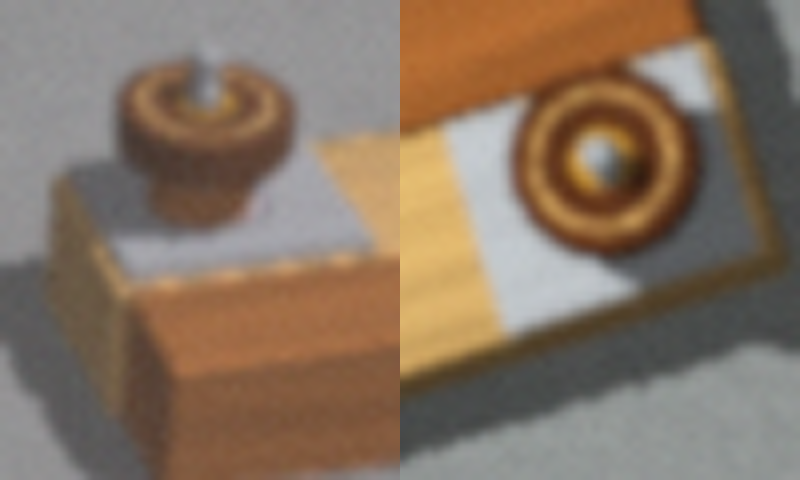

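The wheel sits level on the stack at (205,110) in the scene half. The axle end stands out above it at (205,75), and the robot is clear. Handing in.

```bash
python3 -c "
from cell import arm
print(arm.job_done())"
```

```text
the job is handed in; nothing more can be done
None
```

I put the spacer, washer and wheel on the axle in that order and handed the job in at about 52 s of the 72 s limit; the final picture shows them stacked level, I pressed the wheel home with about 12 N, and the gripper is open and clear, though the hand-in returned no verdict.

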